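# Unlock the specimen carriage and push it under the microscope head

## Robot

A 6-joint arm with a two-finger parallel gripper is mounted at the origin on the work surface. World frame = base frame: x ahead of the robot, y to its left, z up, the work surface at z = 0. Lengths are in m, angles in rad, forces in N, time in s.
With the tool pointing down it reaches from about 0.25 to 0.8 m from the base axis. Payload 3.9 kg.
Tool frame: the origin (TCP) lies at the very end of the fingers, on their centre line; the grasp point (between the pads) lies 19 mm behind it; y points along the fingers, z is the direction in which the jaws open and shut, and the axes are right-handed (so a half turn about y gives the same grasp; the last joint's range is limited). The gripper opens to 85 mm and grips with 20 to 120 N. Pads are 22 mm wide; open, the fingers measure 114 mm over their backs; the gripper's body (76 mm by 85 mm) begins 54 mm behind the grasp point. The pads swing forward as they close: fully open they stand 13 mm farther back than shut.
Start: joints at [-1.325, 0.26, -0.138, 1.173, 0, 1.571], TCP at [0.128, -0.509, 0.231] pointing down, gripper open.
Joint ranges: [-2.78, 2.78], [-0.83, 1.72], [-1.28, 1.37], [-1.9, 2.12], [-1.57, 1.48], [-3.14, 3.14]. Speed limits (rad/s): [2.57, 2.57, 3.14, 3.14, 3.14, 3.14].

## Interface

Orientations are given as a 3x3 rotation matrix whose columns are the frame's x, y, z axes.
In Python, from cell import * gives the robot as it stands. The module is installed in compiled form; this text tells all that it offers.
- The arm moves only by the tool move_arm, never from a script. Its argument "rows" is a list of rows, each an object with "dp": the shift along the world's x, y, z in mm, a list of three; "dr": the turn, a rotation vector about the world's x, y, z in degrees, a list of three; "grip": the finger opening in mm, from 0 to 85.4. In form: [{"dp": [dx, dy, dz], "dr": [rx, ry, rz], "grip": grip}, ...]. A call has 1 to 20 rows; each row shifts and turns the commanded pose from where the row before left it; what a row does not reach is not made up. A row lasts 1/8 s, in which the tool goes at most 62.5 mm and 10.7 degrees, less where a joint would pass 70% of its speed; a pose out of reach is approached as far as the arm can. A call is refused whole if a number of a shift passes 62.5 or a number of a turn 10.7, either way. A call with a gripper value outside its range is refused whole. The fingers move at their own pace and stop on an object; "newtons" is the grip in N (left out, the last holds). Time passes only in rows, so rows that do not move let the fingers close. It gives the time, the measured TCP pose, the force and the opening at its end, in the units of the state.
- state(): the state, without advancing time (a new reading comes with each control period).
- grab_frame(name): name is "scene" or "top" or "wrist"; returns the picture (384x512x3 uint8, red, green, blue); there is no depth.
- camera_params(name): a dict with "mtx" (3x3 intrinsics, pixels), "rvec" (rotation vector, rad) and "tvec" (3), from world to camera coordinates, as OpenCV has them; the wrist camera has in their place "tool_from_camera" (4x4, takes a point from camera to tool coordinates, whose origin is the TCP and whose axes are the tool frame's). Camera axes: x right, y down, z forward; pixel columns grow to the right and rows downward; lengths in m; the calibration is good to about 2 mm. A picture is of the moment at which its call begins: read the wrist's pose just before it. camera_params takes no time and is no camera call.
- close_job(): hands the job in, once; it reports no verdict.
The state is a dict: "time": time; "joint_pos": joint angles; "qd": joint speeds; "effort": joint torques, N m; "eef_pos": TCP position; "orientation": TCP orientation; "ft_force": force on the tool from outside, world axes, zero at the start; "moment": the same for the moment, N m; "width": finger opening in m.
Only numpy, scipy, OpenCV 4.12 (cv2) and the standard library are available. Lean on these libraries where they do the work, as an engineer would, in place of code of your own. Each camera call takes 0.05 s, during which the arm holds its last target.

## Task

With the fingertips, gently push the red peg round until the low point of the yellow eccentric cam faces the brass follower roller, and only then push the blue plate so that the carriage slides forward, fully home under the microscope head. Grip and lift nothing, do not touch the specimen, which must stay in its seat, leave the other things on the bench where they are, and finish with the cam still at its low point.

Things in the scene. Friction and masses are not known exactly. Their poses are not given: they have to be found in the camera images.
- stage: Fixed specimen stage: grey base plate 12 mm thick. Origin on the bench surface; plate x -170 to +200, y -60 to +160 mm in its frame. x axis: forward, the way the carriage slides; z up. White microscope head: objective 72 mm above the bench over x +93, y 0 (radius 21 mm), column x +160 to +196, y +-25 mm, 165 mm high. Nothing else on it is over 80 mm high.
- cam_pivot (a point): Point on the cam's upright axis at the top face of the cam disc, 28 mm above the bench; in the stage frame x -30, y +100 mm. The yellow disc (radius 30 mm) is centred 16 mm off the axis: its rim is 46 mm from the axis at the high point, 14 mm at the low point (black dot on top).
- cam (a joint): Cam angle, rad, anticlockwise from above. 0: high point and red peg face the roller (stage -x). +3.14 or -3.14: low point faces the roller, peg towards stage +x; stops at both, so either way round will do; 2.8 or more lets the carriage fully home. Axis-to-peg direction is at (pi + joint) from stage x. Starts between -1.3 and 1.3; stays where left; about 5 N at the peg.
- cam_peg (a point): Centre of the top of the red upright peg used to turn the cam: diameter 14 mm, from 34 to 80 mm above the bench, 44 mm from the cam axis on the side of the high point, on a red bar that lies between 28 and 34 mm above the bench.
- carriage (a joint): Travel of the carriage (follower slide), m: 0 at the start, back; 0.033 fully home at the forward stop. Resists with 3 N plus 12 N per m/s, stays where left; do not press on past the stop. Its brass follower roller (radius 8 mm, on an arm at stage y +100 mm, top 28 mm above the bench), straight behind the cam axis, runs into the cam disc unless the low point faces it.
- push_plate (a point): Centre line of the back face of the upright blue plate at the back end of the carriage, 60 mm above the bench, stage x -107, y 0 mm when back. Plate 50 mm wide (stage y), 10 mm thick, top 75 mm above the bench; pushed on the back face towards stage +x. The carriage is 56 mm wide, its top face 28 mm above the bench.
- seat_floor (a point): Centre of the floor of the black ring seat on the carriage, 28 mm above the bench; the ring's inner diameter is 33 mm and it is 6 mm high; 167 mm ahead of push_plate.
- specimen: Polished metal specimen in a black resin puck, diameter 30 mm, 20 mm high, loose in the seat on the carriage. Origin at the centre of its underside. Not to be touched.
- spare: A second black resin puck, diameter 30 mm, 20 mm high, standing on the bench left of the stage; bystander. Origin at the centre of its underside.
- beaker: Empty glass beaker, diameter 68 mm, 85 mm high, standing on the bench right of the stage; bystander. Origin at the centre of its underside.
- jar: White plastic jar with a blue lid, diameter 56 mm, 75 mm high, standing on the bench right of the stage; bystander. Origin at the centre of its underside.

How it is judged:
By the outcome, as a careful person would: the job done as asked, in the order asked, and still so for the second after the job is handed in, with the robot touching nothing.
It also fails if it takes over 64 s, if anything falls off the work surface, if the arm or the gripper's body presses on something with over 40 N, if the wrist force passes 120 N, or if a joint passes its speed limit or range.

## Working session

There is one attempt and no reset: what is moved stays moved. The work goes in short steps, Python scripts to look and compute and a tool call to move; the robot and the scene stay as the last step left them, time stands still between calls to the robot, and variables do not carry over. Pictures are saved under pics/ and viewed, and the job is handed in when it is done.

Besides the shell and the picture viewer there is one more tool, called by a JSON object that holds its "api" and its "payload". move_arm: Moves the arm, as the interface text tells. Its arguments: {"type":"object","properties":{"rows":{"type":"array"},"newtons":{"type":"number"}},"required":["rows"]}

```bash
mkdir -p pics; python3 - <<'E'
from cell import *
import cv2
s=state(); print(s['time'],s['eef_pos'],s['orientation'],s['width'],s['ft_force'])
for n in ["scene","top"]:
    im=grab_frame(n); cv2.imwrite(f"pics/{n}0.png",im[:,:,::-1]); 
    cv2.imwrite(f"raw_{n}0.png",im[:,:,::-1]); print(camera_params(n))
print(camera_params("wrist"))
E
```

```text
0.0 [ 0.12757152 -0.50856362  0.2304458 ] [[-9.69948822e-01 -4.79965704e-04  2.43308555e-01]
 [-2.43309029e-01  1.92293401e-03 -9.69946916e-01]
 [-2.32504176e-06 -9.99998036e-01 -1.98192757e-03]] 0.08570201441218032 [-0.57553021  0.73384165  0.68539766]
{'mtx': array([[398.3683144 ,   0.        , 257.81266931],
       [  0.        , 398.3683144 , 193.05452983],
       [  0.        ,   0.        ,   1.        ]]), 'rvec': array([ 2.35093592,  0.62193838, -0.22147659]), 'tvec': array([-0.55157342, -0.17456107,  1.03000289])}
{'mtx': array([[435.62062424,   0.        , 256.78906786],
       [  0.        , 435.62062424, 189.79914938],
       [  0.        ,   0.        ,   1.        ]]), 'rvec': array([ 2.111163  , -2.1656563 ,  0.15655222]), 'tvec': array([0.02709176, 0.64725511, 0.79540254])}
{'mtx': array([[294.78560355,   0.        , 262.38745525],
       [  0.        , 294.78560355, 196.4439159 ],
       [  0.        ,   0.        ,   1.        ]]), 'tool_from_camera': array([[-1.51569475e-03,  9.53002349e-01,  3.02959115e-01,
        -7.81030198e-02],
       [ 1.53139351e-04, -3.02959239e-01,  9.53003503e-01,
        -1.42975567e-01],
       [ 9.99998840e-01,  1.49085737e-03,  3.13251567e-04,
         7.15955001e-05],
       [ 0.00000000e+00,  0.00000000e+00,  0.00000000e+00,
         1.00000000e+00]])}
```

View pics/top0.png

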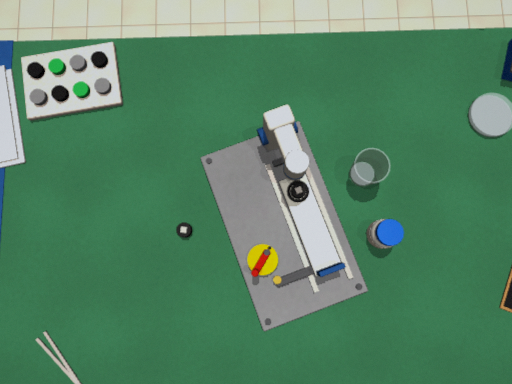

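View pics/scene0.png

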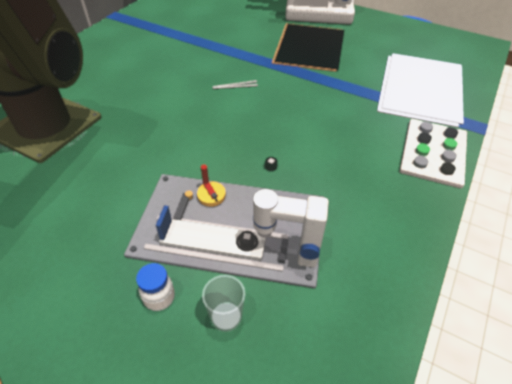

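```bash
cat > h.py <<'E'
import numpy as np, cv2
from cell import camera_params
def ray(n,uv,z):
    c=camera_params(n); R=cv2.Rodrigues(c['rvec'])[0]; t=c['tvec']
    d=R.T@np.linalg.inv(c['mtx'])@np.array([uv[0],uv[1],1.]); o=-R.T@t
    return o+d*(z-o[2])/d[2]
def proj(n,P):
    c=camera_params(n); return cv2.projectPoints(np.array(P,float).reshape(-1,1,3),c['rvec'],c['tvec'],c['mtx'],None)[0].reshape(-1,2)
E
python3 - <<'E'
from h import *
im=cv2.imread('raw_top0.png')
hsv=cv2.cvtColor(im,cv2.COLOR_BGR2HSV)
c=im[120:340,190:410]; cv2.imwrite('pics/topz.png',cv2.resize(c,(600,600),interpolation=cv2.INTER_CUBIC))
c=cv2.imread('raw_scene0.png')[140:300,120:340]; cv2.imwrite('pics/scz.png',cv2.resize(c,(792,576),interpolation=cv2.INTER_CUBIC))
# non-green region around the stage
H,S,V=cv2.split(hsv)
m=((S<60)&(V>40)).astype(np.uint8)*255; m[:, :195]=0
m=cv2.morphologyEx(m,cv2.MORPH_CLOSE,np.ones((9,9)))
cs=cv2.findContours(m,cv2.RETR_EXTERNAL,cv2.CHAIN_APPROX_NONE)[0]
for k in sorted(cs,key=cv2.contourArea)[-3:]:
    print(cv2.contourArea(k),cv2.boundingRect(k),cv2.boxPoints(cv2.minAreaRect(k)).tolist())
def cen(n,img,m):
    nn,l,st,ce=cv2.connectedComponentsWithStats(m.astype(np.uint8))
    for i in range(1,nn):
        if st[i,4]>15: print(n,st[i],ce[i])
cen('yellow',im,(H>22)&(H<35)&(S>180)&(V>100))
cen('red',im,((H<6)|(H>174))&(S>180)&(V>80))
cen('blue',im,(H>100)&(H<128)&(S>150)&(V>50))
for uv in [(203,157),(300,123),(366,289),(268,327)]: print(ray('top',uv,.012))
E
```

```text
1517.0 (468, 93, 44, 44) [[468.0, 93.0], [511.0, 93.0], [511.0, 136.0], [468.0, 136.0]]
9866.5 (195, 0, 317, 37) [[195.0, 0.0], [511.0, 0.0], [511.0, 36.0], [195.0, 36.0]]
20590.0 (200, 104, 168, 227) [[188.914794921875, 141.33773803710938], [293.73443603515625, 100.32134246826172], [368.24261474609375, 290.7311706542969], [263.4229736328125, 331.74755859375]]
yellow [248 244  21  26 255] [255.4745098  254.50980392]
yellow [259 247  19  28 267] [269.65543071 263.07865169]
red [252 253  17  23 140] [259.23571429 264.72857143]
blue [  0  41  13  28 324] [ 5.92901235 53.29938272]
blue [502  40  10  41 237] [507.77637131  63.74261603]
blue [294 123   4   9  16] [295.375  127.3125]
blue [257 128  11  17  99] [262.31313131 135.83838384]
blue [  0 168   5  68 187] [  1.19251337 192.65775401]
blue [376 219  28  27 589] [389.57724958 232.02886248]
blue [319 263  26  13 140] [330.97857143 269.17857143]
[0.72458996 0.11953243 0.012     ]
[ 0.79141126 -0.08232722  0.012     ]
[ 0.4518382  -0.19775817  0.012     ]
[ 0.38468131 -0.00423012  0.012     ]
```

View pics/topz.png

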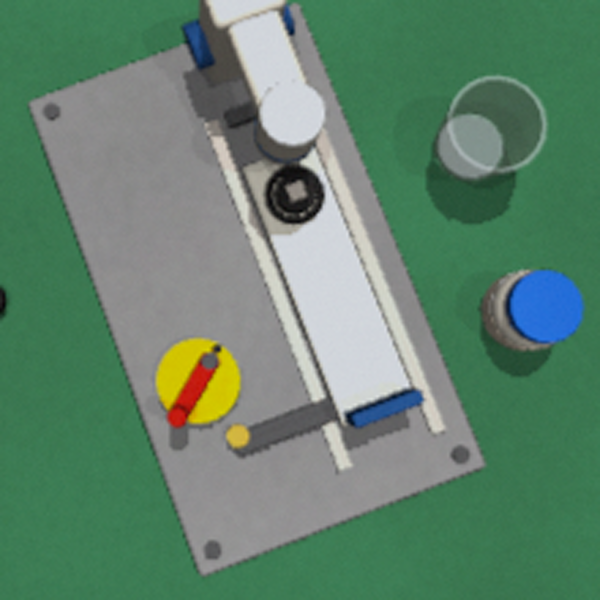

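View pics/scz.png

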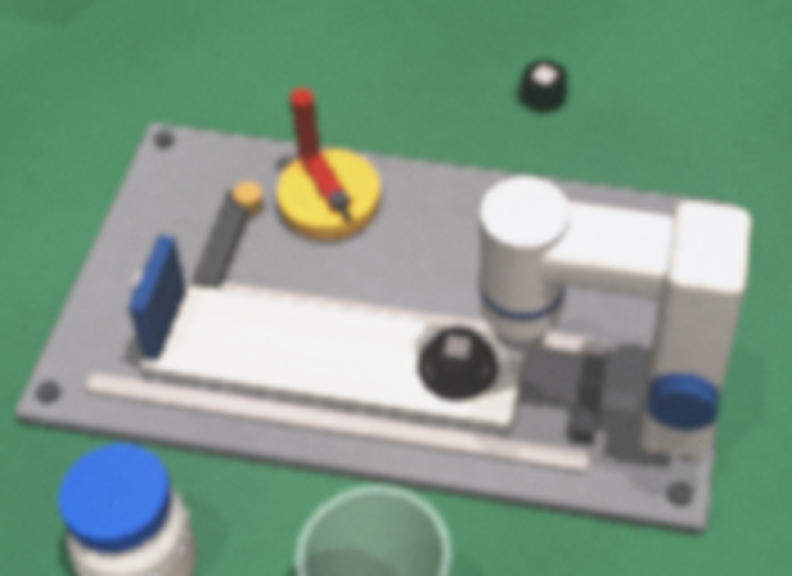

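```bash
cat >> h.py <<'E'
def z2(p): return (190+(p[0]+.5)/600*220-.5,120+(p[1]+.5)/600*220-.5)
E
python3 - <<'E'
from h import *
L=[((30,101),(.2,.16)),((300,3),(.2,-.06)),((485,466),(-.17,-.06)),((202,576),(-.17,.16))]
W=np.array([ray('top',z2(p),.012)[:2] for p,_ in L]); S=np.array([s for _,s in L])
Wc=W-W.mean(0);Sc=S-S.mean(0)
yaw=np.arctan2((Sc[:,0]*Wc[:,1]-Sc[:,1]*Wc[:,0]).sum(),(Sc*Wc).sum())
R=np.array([[np.cos(yaw),-np.sin(yaw)],[np.sin(yaw),np.cos(yaw)]]); o=W.mean(0)-R@S.mean(0)
print('yaw',np.degrees(yaw),'o',o,'res',(W-(S@R.T+o))*1e3)
g=lambda x,y:R@np.array([x,y])+o
inv=lambda w:R.T@(w[:2]-o)
for nm,p,z in [('roller',(238,436),.028),('pegtop',(178,416),.08),('hub',(209,361),.034),('plate top centre',(385,407),.075),('specimen',(296,191),.048)]:
    w=ray('top',z2(p),z); print(nm,w,inv(w)*1e3)
def sc(p): return (120+p[0]/3.6,140+p[1]/3.6)
for nm,p,z in [('c200,160?',(750,210),.012),('c-170,160',(152,124),.012),('c-170,-60',(16,415),.012),('c200,-60',(706,531),.012),('pegtop',(302,97),.08),('roller',(248,194),.028)]:
    w=ray('scene',sc(p),z); print('scene',nm,w,inv(w)*1e3)
p=inv(ray('top',z2((178,416)),.08))-np.array([-.03,.1]); print('cam joint',np.arctan2(p[1],p[0])-np.pi,np.hypot(*p))
print('pivot',g(-.03,.1),'plate',g(-.107,0))
E
```

```text
yaw 18.988850606069143 o [ 0.58907578 -0.09063894] res [[-0.8168475  -1.43953926]
 [-1.51895682  0.43625408]
 [ 0.96059478  2.16147471]
 [ 1.37520953 -1.15818953]]
roller [ 0.47499881 -0.02382367  0.028     ] [-86.12849492 100.29814735]
pegtop [0.49168877 0.01753579 0.08      ] [-56.88905365 133.97626013]
hub [ 0.52792717 -0.00472577  0.034     ] [-29.86623774 101.1347227 ]
plate top centre [ 0.49404954 -0.12120647  0.075     ] [-99.80128646   2.01592446]
specimen [ 0.64605852 -0.06985164  0.048     ] [60.64570225  1.11480968]
scene c200,160? [0.73678457 0.12600079 0.012     ] [210.16190003 156.78851165]
scene c-170,160 [0.38228847 0.00425171 0.012     ] [-164.65842931  157.01219397]
scene c-170,-60 [ 0.45463443 -0.20129598  0.012     ] [-163.13135424  -60.89021224]
scene c200,-60 [ 0.80018414 -0.08200696  0.012     ] [202.4289502  -60.52907401]
scene pegtop [0.49439135 0.01785525 0.08      ] [-54.22959697 133.39896054]
scene roller [ 0.47898099 -0.02382808  0.028     ] [-82.36444527  98.99824012]
cam joint -0.9013169614483245 0.04332906020730197
pivot [ 0.52816991 -0.00584227] plate [ 0.48789852 -0.12545504]
```

```bash
cat >> h.py <<'E'
yaw=np.radians(19.0); Rs=np.array([[np.cos(yaw),-np.sin(yaw)],[np.sin(yaw),np.cos(yaw)]]); os_=np.array([.5895,-.0903])
g=lambda x,y:Rs@np.array([x,y])+os_
def inv(w): return Rs.T@(np.asarray(w)[:2]-os_)
piv=g(-.03,.1)
def fing(phi,back=.018):
    a=np.radians(phi)+yaw; u=np.array([np.cos(a),np.sin(a)]); t=np.array([np.sin(a),-np.cos(a)])
    return piv+.044*u-back*t
E
python3 - <<'E'
from h import *
p=fing(128.4,.035); print('approach',p, 'delta',(p-[.1276,-.5086])*1e3)
prev=p
for phi in np.arange(128,-1,-8):
    q=fing(phi); print(phi,'yaw',phi-71,q,np.round((q-prev)*1e3,1)); prev=q
E
```

```text
approach [ 0.47265274 -0.01129511] delta [345.05274434 497.30489357]
128 yaw 57 [0.48187262 0.00335286] [ 9.2 14.6]
120 yaw 49 [0.48356134 0.00976664] [1.7 6.4]
112 yaw 41 [0.48612626 0.01588297] [2.6 6.1]
104 yaw 33 [0.48951744 0.02158282] [3.4 5.7]
96 yaw 25 [0.49366888 0.02675523] [4.2 5.2]
88 yaw 17 [0.49849979 0.03129953] [4.8 4.5]
80 yaw 9 [0.50391612 0.03512728] [5.4 3.8]
72 yaw 1 [0.50981246 0.03816397] [5.9 3. ]
64 yaw -7 [0.51607405 0.04035049] [6.3 2.2]
56 yaw -15 [0.522579   0.04164429] [6.5 1.3]
48 yaw -23 [0.52920071 0.04202019] [6.6 0.4]
40 yaw -31 [0.53581029 0.04147086] [ 6.6 -0.5]
32 yaw -39 [0.5422791 0.040007 ] [ 6.5 -1.5]
24 yaw -47 [0.54848122 0.03765711] [ 6.2 -2.3]
16 yaw -55 [0.55429594 0.03446691] [ 5.8 -3.2]
8 yaw -63 [0.55961009 0.03049851] [ 5.3 -4. ]
0 yaw -71 [0.56432022 0.02582915] [ 4.7 -4.7]
```

{"api": "move_arm", "payload": {"rows": [{"dp": [17,25,0],"dr": [0,0,10.5],"grip": 0},{"dp": [17,25,0],"dr": [0,0,10.5],"grip": 0},{"dp": [17,25,0],"dr": [0,0,10.5],"grip": 0},{"dp": [17,25,0],"dr": [0,0,10.5],"grip": 0},{"dp": [17,25,0],"dr": [0,0,10.5],"grip": 0},{"dp": [17,25,0],"dr": [0,0,10.5],"grip": 0},{"dp": [17,25,0],"dr": [0,0,10.5],"grip": 0},{"dp": [17,25,0],"dr": [0,0,10.5],"grip": 0},{"dp": [17,25,0],"dr": [0,0,10.5],"grip": 0},{"dp": [17,25,0],"dr": [0,0,10.5],"grip": 0},{"dp": [17,25,0],"dr": [0,0,10.5],"grip": 0},{"dp": [17,25,0],"dr": [0,0,10.5],"grip": 0},{"dp": [17,25,0],"dr": [0,0,10.5],"grip": 0},{"dp": [17,25,0],"dr": [0,0,10.5],"grip": 0},{"dp": [17,25,0],"dr": [0,0,10.5],"grip": 0},{"dp": [17,25,0],"dr": [0,0,10.5],"grip": 0},{"dp": [17,25,0],"dr": [0,0,10.5],"grip": 0},{"dp": [17,25,0],"dr": [0,0,10.5],"grip": 0},{"dp": [17,25,0],"dr": [0,0,10.5],"grip": 0},{"dp": [17,22,0],"dr": [0,0,10.5],"grip": 0}]}}

```text
time: 2.6
eef_pos: [0.4678, -0.0112, 0.2309]
orientation: [[0.714, -0.001, -0.7], [0.7, -0.0, 0.714], [-0.001, -1.0, 0.001]]
ft_force: [0.4, 0.6, -0.4]
width: -0.0
```

```bash
python3 - <<'E'
from cell import *
import numpy as np
s=state(); R=s['orientation']; print(s['time'],s['eef_pos'],np.degrees(np.arctan2(R[1,0],R[0,0])),R[:,1],s['joint_pos'],s['width'],s['ft_force'])
E
```

```text
2.6 [ 0.46782985 -0.0112341   0.23087712] 44.45364245887922 [-9.92277899e-04 -3.25028058e-05 -9.99999507e-01] [-2.39700726e-02  1.63591229e-01 -2.66069059e-01  1.14212725e+00
 -5.62761645e-05 -7.99832225e-01] -1.6299964299884447e-05 [ 0.39279733  0.57513121 -0.37811241]
```

{"api": "move_arm", "payload": {"rows": [{"dp": [4,0,0],"dr": [0,0,6.5],"grip": 0},{"dp": [1,0,-30],"dr": [0,0,6],"grip": 0},{"dp": [0,0,-40],"dr": [0,0,0],"grip": 0},{"dp": [0,0,-40],"dr": [0,0,0],"grip": 0},{"dp": [0,0,-35],"dr": [0,0,0],"grip": 0},{"dp": [0,0,-25],"dr": [0,0,0],"grip": 0},{"dp": [0,0,-11],"dr": [0,0,0],"grip": 0},{"dp": [0,0,0],"dr": [0,0,0],"grip": 0}]}}

```text
time: 3.6
eef_pos: [0.4722, -0.0122, 0.0498]
orientation: [[0.551, -0.002, -0.835], [0.835, 0.0, 0.551], [-0.001, -1.0, 0.001]]
ft_force: [-0.8, 0.3, 0.3]
width: 0.0001
```

```bash
python3 - <<'E'
from cell import *
import numpy as np,cv2
s=state(); R=s['orientation']; print(s['time'],s['eef_pos'],np.degrees(np.arctan2(R[1,0],R[0,0])),s['ft_force'])
im=grab_frame('scene')[:,:,::-1]; cv2.imwrite('pics/s1.png',cv2.resize(im[140:300,120:340],(792,576),interpolation=cv2.INTER_CUBIC))
im=grab_frame('wrist')[:,:,::-1]; cv2.imwrite('pics/w1.png',im)
E
```

```text
3.6 [ 0.47216355 -0.0122031   0.04984351] 56.582000000136226 [-0.82746976  0.33195225  0.26211497]
```

View pics/s1.png

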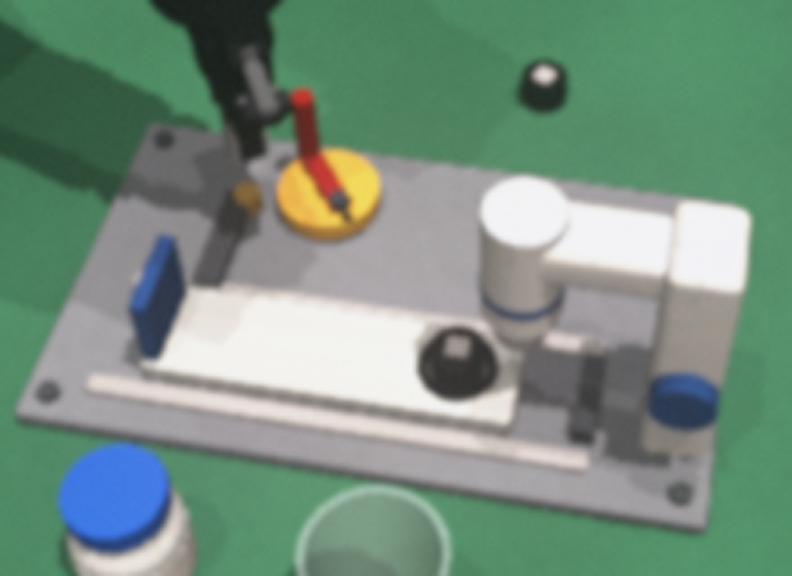

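View pics/w1.png

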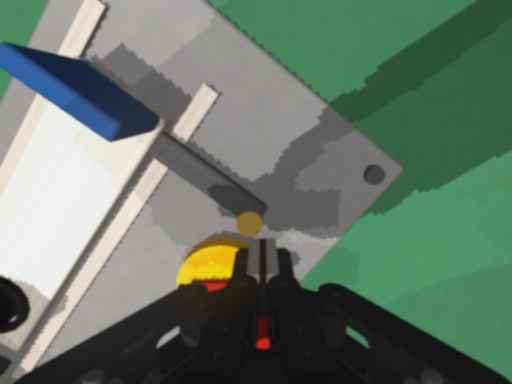

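{"api": "move_arm", "payload": {"rows": [{"dp": [0,0,9],"dr": [0,0,0],"grip": 0},{"dp": [3,5,0],"dr": [0,0,0],"grip": 0},{"dp": [3,4,0],"dr": [0,0,0],"grip": 0},{"dp": [2,3.5,0],"dr": [0,0,0],"grip": 0},{"dp": [1.7,3,0],"dr": [0,0,0],"grip": 0},{"dp": [0.9,3.2,0],"dr": [0,0,-4],"grip": 0},{"dp": [0.9,3.2,0],"dr": [0,0,-4],"grip": 0},{"dp": [1.3,3.1,0],"dr": [0,0,-4],"grip": 0},{"dp": [1.3,3,0],"dr": [0,0,-4],"grip": 0},{"dp": [1.7,2.9,0],"dr": [0,0,-4],"grip": 0},{"dp": [1.7,2.8,0],"dr": [0,0,-4],"grip": 0}]}}

```text
time: 5.08
eef_pos: [0.4881, 0.0203, 0.059]
orientation: [[0.844, -0.004, -0.536], [0.536, -0.003, 0.844], [-0.005, -1.0, -0.001]]
ft_force: [-4.2, -3.4, 4.8]
width: -0.0002
```

```bash
cat > look.py <<'E'
from cell import *
from h import *
import sys
k=sys.argv[1]
s=state(); R=s['orientation']; print(s['time'],s['eef_pos'],np.degrees(np.arctan2(R[1,0],R[0,0])),s['ft_force'],inv(s['eef_pos'])*1e3)
im=grab_frame('scene')[:,:,::-1]; cv2.imwrite('raw_s%s.png'%k,im); cv2.imwrite('pics/s%s.png'%k,cv2.resize(im[140:300,120:340],(792,576),interpolation=cv2.INTER_CUBIC))
E
python3 look.py 2
```

```text
5.075 [0.48812857 0.02032688 0.05902396] 32.41681804462453 [-4.16444959 -3.44341497  4.82713526] [-59.83198538 137.60308128]
```

View pics/s2.png

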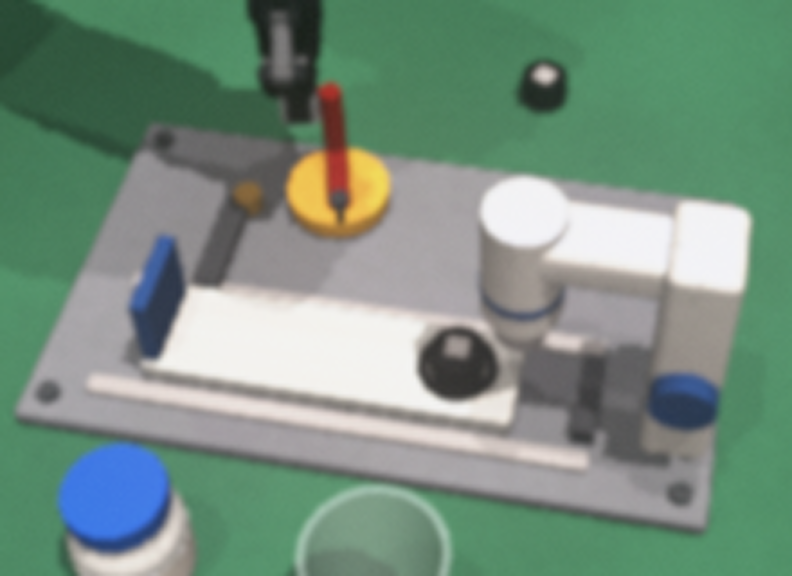

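{"api": "move_arm", "payload": {"rows": [{"dp": [2.1,2.6,0],"dr": [0,0,-4],"grip": 0},{"dp": [2.1,2.6,0],"dr": [0,0,-4],"grip": 0},{"dp": [2.4,2.3,0],"dr": [0,0,-4],"grip": 0},{"dp": [2.4,2.3,0],"dr": [0,0,-4],"grip": 0},{"dp": [2.7,1.9,0],"dr": [0,0,-4],"grip": 0},{"dp": [2.7,1.9,0],"dr": [0,0,-4],"grip": 0},{"dp": [2.9,1.5,0],"dr": [0,0,-4],"grip": 0},{"dp": [2.9,1.5,0],"dr": [0,0,-4],"grip": 0},{"dp": [3.1,1.1,0],"dr": [0,0,-4],"grip": 0},{"dp": [3.1,1.1,0],"dr": [0,0,-4],"grip": 0},{"dp": [3.2,0.6,0],"dr": [0,0,-4],"grip": 0},{"dp": [3.2,0.6,0],"dr": [0,0,-4],"grip": 0},{"dp": [3.3,0.2,0],"dr": [0,0,-4],"grip": 0},{"dp": [3.3,0.2,0],"dr": [0,0,-4],"grip": 0},{"dp": [3.3,-0.2,0],"dr": [0,0,-4],"grip": 0},{"dp": [3.3,-0.2,0],"dr": [0,0,-4],"grip": 0}]}}

```text
time: 7.12
eef_pos: [0.5337, 0.0426, 0.0588]
orientation: [[0.853, -0.005, 0.522], [-0.522, 0.002, 0.853], [-0.005, -1.0, -0.001]]
ft_force: [-5.6, 2.5, 4.3]
width: 0.0001
```

```bash
python3 look.py 3
```

```text
7.125 [0.5336529  0.04264749 0.05880131] -31.46114528588735 [-5.5599968   2.46814772  4.3101148 ] [ -9.52100445 143.88635983]
```

View pics/s3.png

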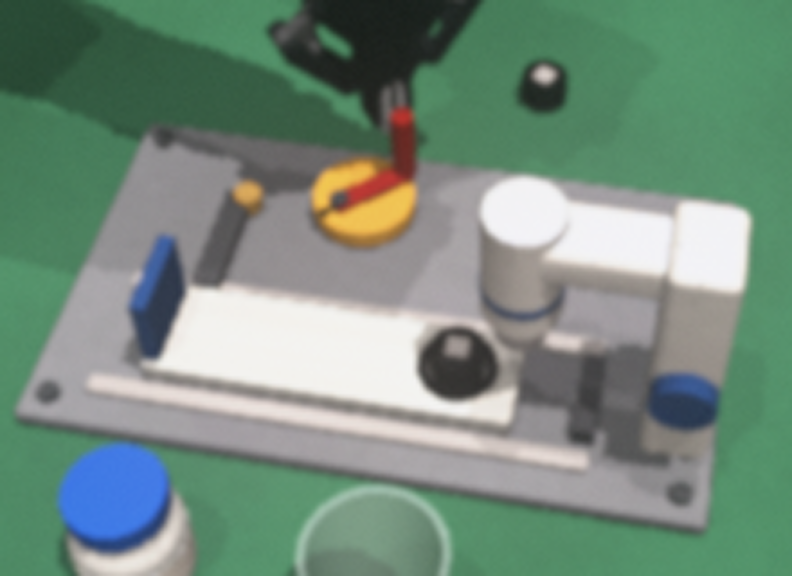

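{"api": "move_arm", "payload": {"rows": [{"dp": [3.2,-0.8,0],"dr": [0,0,-4],"grip": 0},{"dp": [3.2,-0.8,0],"dr": [0,0,-4],"grip": 0},{"dp": [3.1,-1.1,0],"dr": [0,0,-4],"grip": 0},{"dp": [3.1,-1.2,0],"dr": [0,0,-4],"grip": 0},{"dp": [2.9,-1.6,0],"dr": [0,0,-4],"grip": 0},{"dp": [2.9,-1.6,0],"dr": [0,0,-4],"grip": 0},{"dp": [2.7,-2,0],"dr": [0,0,-4],"grip": 0},{"dp": [2.6,-2,0],"dr": [0,0,-4],"grip": 0},{"dp": [2.3,-2.3,0],"dr": [0,0,-4],"grip": 0}]}}

```text
time: 8.3
eef_pos: [0.5609, 0.0299, 0.0588]
orientation: [[0.384, -0.003, 0.923], [-0.923, 0.004, 0.384], [-0.005, -1.0, -0.001]]
ft_force: [-3.7, 4.8, 2.0]
width: -0.0002
```

```bash
python3 look.py 4
```

```text
8.3 [0.56085662 0.02987384 0.05884733] -67.40388321627275 [-3.65900087  4.77506604  2.01378744] [ 12.04192663 122.95197468]
```

View pics/s4.png

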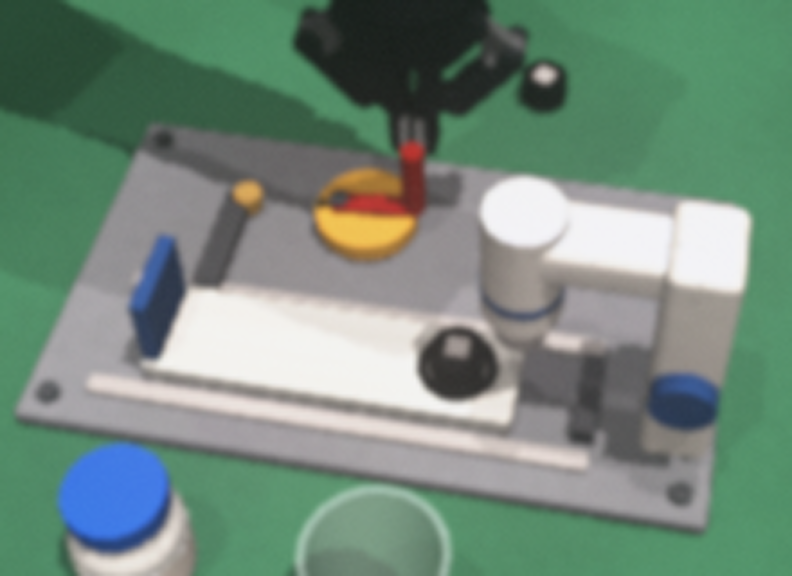

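{"api": "move_arm", "payload": {"rows": [{"dp": [0.8,-2,0],"dr": [0,0,-2],"grip": 0},{"dp": [0.7,-1.7,0],"dr": [0,0,-2],"grip": 0},{"dp": [0.4,-1,0],"dr": [0,0,0],"grip": 0}]}}

```text
time: 8.72
eef_pos: [0.5636, 0.0264, 0.059]
orientation: [[0.322, -0.001, 0.947], [-0.947, 0.007, 0.322], [-0.007, -1.0, 0.001]]
ft_force: [-1.8, 10.1, 0.9]
width: 0.0002
```

```bash
python3 look.py 5; python3 - <<'E'
from h import *
im=cv2.imread('raw_s5.png'); hsv=cv2.cvtColor(im,cv2.COLOR_BGR2HSV);H,S,V=cv2.split(hsv)
m=((H<6)|(H>174))&(S>150)&(V>150); m[:, :200]=0;m[:,260:]=0
n,l,st,ce=cv2.connectedComponentsWithStats(m.astype(np.uint8)); print(st[1:],ce[1:])
w=ray('scene',ce[1+np.argmax(st[1:,4])],.08);print(inv(w)*1e3)
E
```

```text
8.725 [0.56364346 0.02642143 0.05895538] -71.22482047873582 [-1.84936187 10.05520071  0.9332864 ] [ 13.55294266 118.78035006]
[[232 182   5   4  15]
 [217 195  15   6  43]] [[233.66666667 183.26666667]
 [223.30232558 197.37209302]]
[ 4.29294896 60.11309054]
```

View pics/s5.png

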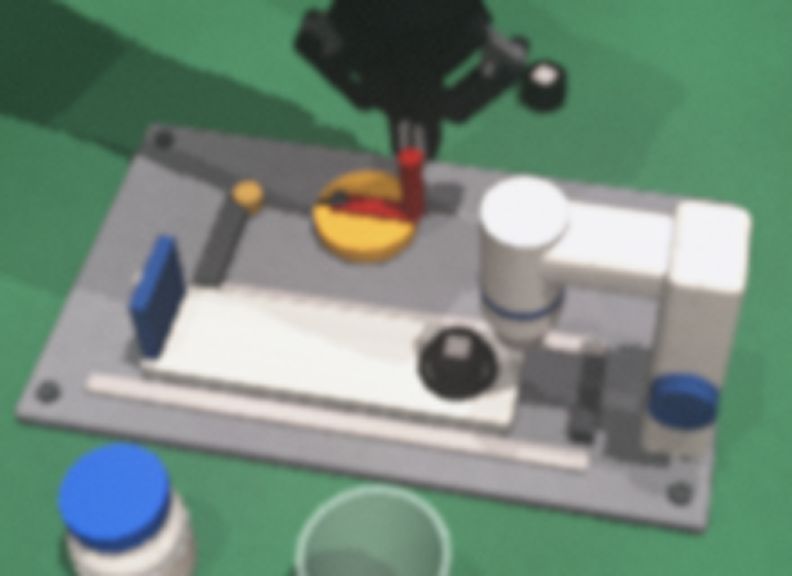

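```bash
python3 - <<'E'
from h import *
print(inv(ray('scene',(233.67,183.27),.08))*1e3)
a=np.array([.5636,.0264])+.018*np.array([-.33,.95]); print(a)
for x in (-.140,-.085): print(g(x,0),(g(x,0)-a)*1e3)
E
```

```text
[ 15.76184586 100.07772406]
[0.55766 0.0435 ]
[ 0.4571274  -0.13587954] [-100.53260058 -179.37954162]
[ 0.50913092 -0.11797329] [ -48.52907893 -161.47329313]
```

{"api": "move_arm", "payload": {"rows": [{"dp": [-1,3,0],"dr": [0,0,0],"grip": 0},{"dp": [-2,6,0],"dr": [0,0,0],"grip": 0},{"dp": [-3,8,0],"dr": [0,0,0],"grip": 0},{"dp": [0,0,25],"dr": [0,0,0],"grip": 0},{"dp": [0,0,40],"dr": [0,0,0],"grip": 0},{"dp": [0,0,40],"dr": [0,0,0],"grip": 0},{"dp": [0,0,35],"dr": [0,0,0],"grip": 0}]}}

```text
time: 9.65
eef_pos: [0.5582, 0.0406, 0.2009]
orientation: [[0.319, 0.001, 0.948], [-0.948, -0.0, 0.319], [0.001, -1.0, 0.001]]
ft_force: [0.4, 0.2, -0.2]
width: 0.0001
```

{"api": "move_arm", "payload": {"rows": [{"dp": [-11,-19.5,0],"dr": [0,0,10],"grip": 0},{"dp": [-11,-19.5,0],"dr": [0,0,10],"grip": 0},{"dp": [-11,-19.5,0],"dr": [0,0,10],"grip": 0},{"dp": [-11,-19.5,0],"dr": [0,0,10],"grip": 0},{"dp": [-11,-19.5,0],"dr": [0,0,10],"grip": 0},{"dp": [-11,-19.5,0],"dr": [0,0,10],"grip": 0},{"dp": [-11,-19.5,0],"dr": [0,0,10],"grip": 0},{"dp": [-12,-20,0],"dr": [0,0,10],"grip": 0},{"dp": [-12,-20,0],"dr": [0,0,10],"grip": 0},{"dp": [0,0,0],"dr": [0,0,0],"grip": 0}]}}

```text
time: 10.9
eef_pos: [0.4564, -0.1367, 0.1994]
orientation: [[0.949, -0.0, -0.316], [0.316, -0.0, 0.949], [-0.0, -1.0, -0.0]]
ft_force: [0.1, -0.1, 0.6]
width: 0.0001
```

```bash
python3 look.py 6; python3 - <<'E'
from h import *
im=cv2.imread('raw_s6.png'); hsv=cv2.cvtColor(im,cv2.COLOR_BGR2HSV);H,S,V=cv2.split(hsv)
m=((H<6)|(H>174))&(S>150)&(V>150); m[:, :200]=0;m[:,260:]=0
n,l,st,ce=cv2.connectedComponentsWithStats(m.astype(np.uint8)); print(st[1:],ce[1:])
E
```

```text
10.9 [ 0.45638842 -0.13671928  0.1993673 ] 18.40476459340391 [ 0.07183027 -0.08209166  0.56593634] [-140.97211219   -0.55339589]
[[231 182   6   4  19]
 [216 195  15   5  51]] [[233.63157895 183.47368421]
 [222.94117647 197.1372549 ]]
```

View pics/s6.png

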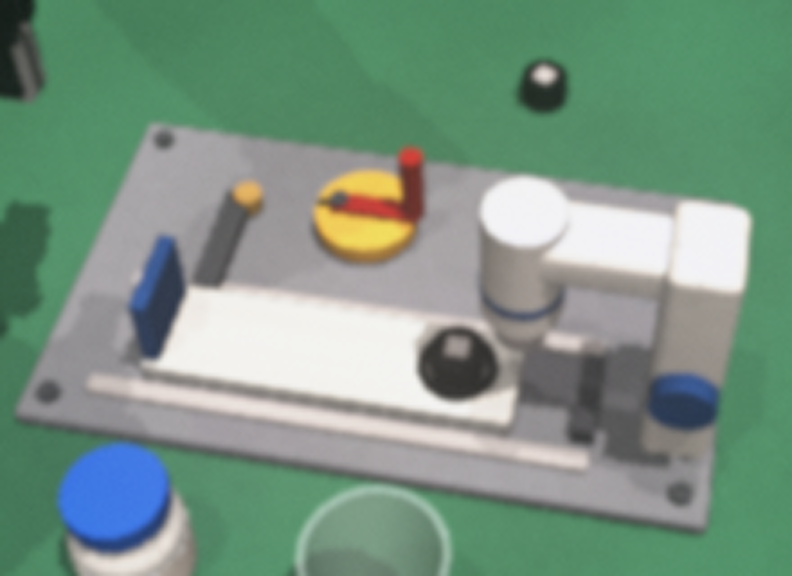

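{"api": "move_arm", "payload": {"rows": [{"dp": [0,0,-30],"dr": [0,0,0],"grip": 0},{"dp": [0,0,-40],"dr": [0,0,0],"grip": 0},{"dp": [0,0,-35],"dr": [0,0,0],"grip": 0},{"dp": [0,0,-25],"dr": [0,0,0],"grip": 0},{"dp": [0,0,-13],"dr": [0,0,0.5],"grip": 0},{"dp": [4.7,1.6,0],"dr": [0,0,0],"grip": 0},{"dp": [4.7,1.6,0],"dr": [0,0,0],"grip": 0},{"dp": [2.8,1,0],"dr": [0,0,0],"grip": 0}]}}

```text
time: 11.95
eef_pos: [0.471, -0.132, 0.0574]
orientation: [[0.945, 0.003, -0.327], [0.327, -0.001, 0.945], [0.002, -1.0, -0.001]]
ft_force: [-0.6, 0.4, -0.1]
width: 0.0002
```

```bash
python3 look.py 7
```

```text
11.95 [ 0.47101825 -0.13201729  0.05739678] 19.08641844691086 [-0.57030763  0.35416937 -0.13904007] [-125.60851888   -0.870592  ]
```

View pics/s7.png

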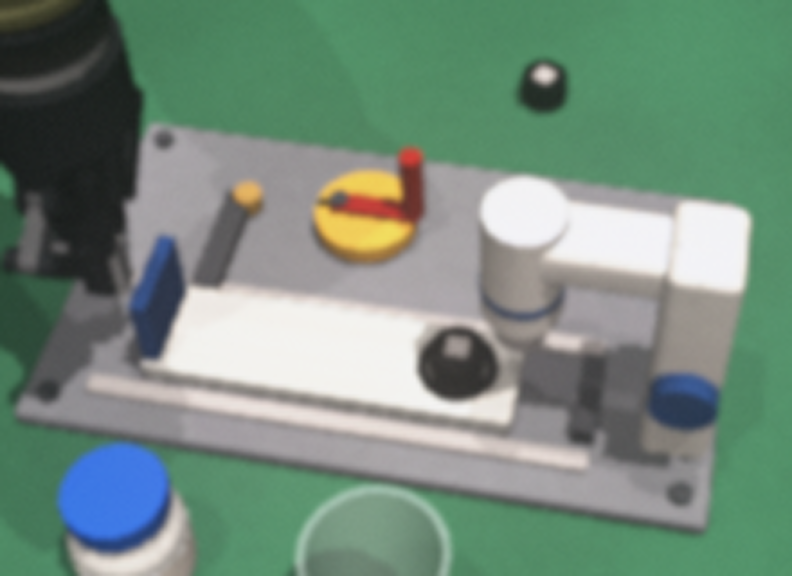

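{"api": "move_arm", "payload": {"rows": [{"dp": [1.9,0.7,0],"dr": [0,0,0],"grip": 0},{"dp": [1.9,0.7,0],"dr": [0,0,0],"grip": 0},{"dp": [1.9,0.6,0],"dr": [0,0,0],"grip": 0},{"dp": [1.9,0.7,0],"dr": [0,0,0],"grip": 0},{"dp": [2.4,0.8,0],"dr": [0,0,0],"grip": 0},{"dp": [2.4,0.8,0],"dr": [0,0,0],"grip": 0},{"dp": [2.4,0.8,0],"dr": [0,0,0],"grip": 0},{"dp": [2.4,0.8,0],"dr": [0,0,0],"grip": 0},{"dp": [2.4,0.8,0],"dr": [0,0,0],"grip": 0},{"dp": [2.4,0.8,0],"dr": [0,0,0],"grip": 0},{"dp": [2.4,0.8,0],"dr": [0,0,0],"grip": 0},{"dp": [2.4,0.8,0],"dr": [0,0,0],"grip": 0},{"dp": [2.4,0.8,0],"dr": [0,0,0],"grip": 0},{"dp": [1.9,0.7,0],"dr": [0,0,0],"grip": 0}]}}

```text
time: 13.75
eef_pos: [0.5004, -0.121, 0.0562]
orientation: [[0.945, -0.0, -0.327], [0.327, 0.0, 0.945], [-0.0, -1.0, 0.001]]
ft_force: [-3.1, 0.5, 2.2]
width: 0.0
```

```bash
python3 look.py 8
```

```text
13.75 [ 0.50043098 -0.12101046  0.05619824] 19.09372267213488 [-3.12677715  0.45260224  2.20579561] [-9.42147623e+01 -3.92767084e-02]
```

View pics/s8.png

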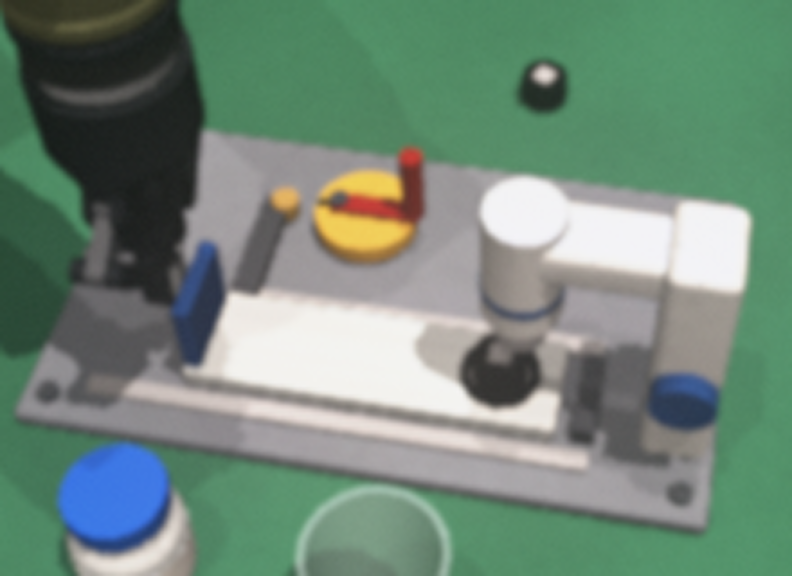

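{"api": "move_arm", "payload": {"rows": [{"dp": [1.9,0.6,0],"dr": [0,0,0],"grip": 0},{"dp": [1.9,0.6,0],"dr": [0,0,0],"grip": 0},{"dp": [1.4,0.5,0],"dr": [0,0,0],"grip": 0},{"dp": [1,0.3,0],"dr": [0,0,0],"grip": 0}]}}

```text
time: 14.3
eef_pos: [0.5065, -0.1191, 0.0562]
orientation: [[0.945, -0.0, -0.327], [0.327, 0.0, 0.945], [-0.0, -1.0, 0.0]]
ft_force: [-5.0, 0.4, 0.3]
width: 0.0002
```

{"api": "move_arm", "payload": {"rows": [{"dp": [1,0.3,0],"dr": [0,0,0],"grip": 0}]}}

```text
time: 14.42
eef_pos: [0.5075, -0.1189, 0.0562]
orientation: [[0.945, -0.0, -0.327], [0.327, 0.0, 0.945], [-0.0, -1.0, 0.0]]
ft_force: [-3.5, 1.7, -0.7]
width: 0.0
```

{"api": "move_arm", "payload": {"rows": [{"dp": [1,0.3,0],"dr": [0,0,0],"grip": 0}]}}

```text
time: 14.55
eef_pos: [0.5085, -0.1186, 0.0562]
orientation: [[0.945, -0.0, -0.327], [0.327, 0.0, 0.945], [-0.0, -1.0, 0.0]]
ft_force: [-3.5, 0.8, -0.4]
width: 0.0004
```

{"api": "move_arm", "payload": {"rows": [{"dp": [1,0.3,0],"dr": [0,0,0],"grip": 0}]}}

```text
time: 14.68
eef_pos: [0.5096, -0.1184, 0.0562]
orientation: [[0.945, -0.0, -0.327], [0.327, 0.0, 0.945], [-0.0, -1.0, 0.0]]
ft_force: [-4.0, 1.4, 0.2]
width: 0.0002
```

{"api": "move_arm", "payload": {"rows": [{"dp": [0.7,0.2,0],"dr": [0,0,0],"grip": 0}]}}

```text
time: 14.8
eef_pos: [0.51, -0.1182, 0.0562]
orientation: [[0.945, -0.001, -0.327], [0.327, -0.0, 0.945], [-0.001, -1.0, 0.0]]
ft_force: [-5.7, 1.0, 1.8]
width: -0.0
```

```bash
python3 look.py 9
```

```text
14.8 [ 0.51001427 -0.11823024  0.056204  ] 19.083447131419813 [-5.65401308  1.02415506  1.81887479] [-84.24842892  -0.53053936]
```

View pics/s9.png

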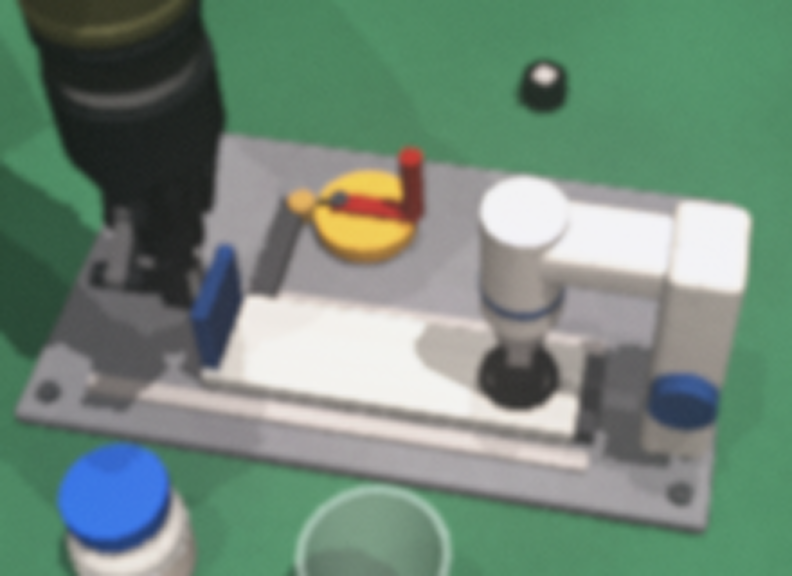

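{"api": "move_arm", "payload": {"rows": [{"dp": [0.5,0.2,0],"dr": [0,0,0],"grip": 0}]}}

```text
time: 14.98
eef_pos: [0.51, -0.1183, 0.0562]
orientation: [[0.945, -0.002, -0.327], [0.327, -0.001, 0.945], [-0.002, -1.0, -0.0]]
ft_force: [-6.8, 0.6, 1.1]
width: -0.0
```

{"api": "move_arm", "payload": {"rows": [{"dp": [0.5,0.2,0],"dr": [0,0,0],"grip": 0}]}}

```text
time: 15.1
eef_pos: [0.51, -0.1182, 0.0562]
orientation: [[0.945, -0.002, -0.327], [0.327, -0.001, 0.945], [-0.003, -1.0, -0.0]]
ft_force: [-8.3, 0.5, 2.6]
width: -0.0001
```

{"api": "move_arm", "payload": {"rows": [{"dp": [-2,-0.7,0],"dr": [0,0,0],"grip": 0},{"dp": [-5,-1.7,0],"dr": [0,0,0],"grip": 0},{"dp": [-10,-3.4,0],"dr": [0,0,0],"grip": 0},{"dp": [-10,-3.4,0],"dr": [0,0,0],"grip": 0},{"dp": [0,0,25],"dr": [0,0,0],"grip": 0},{"dp": [0,0,40],"dr": [0,0,0],"grip": 0},{"dp": [0,0,40],"dr": [0,0,0],"grip": 0},{"dp": [0,0,40],"dr": [0,0,0],"grip": 0},{"dp": [-50,-20,20],"dr": [0,0,0],"grip": 0},{"dp": [-50,-20,0],"dr": [0,0,0],"grip": 0},{"dp": [-50,-20,0],"dr": [0,0,0],"grip": 0},{"dp": [0,0,0],"dr": [0,0,0],"grip": 0}]}}

```text
time: 16.6
eef_pos: [0.3304, -0.1873, 0.2213]
orientation: [[0.947, -0.001, -0.323], [0.323, 0.0, 0.947], [-0.001, -1.0, 0.0]]
ft_force: [0.7, 1.2, -0.1]
width: 0.0003
```

```bash
python3 look.py 10; python3 - <<'E'
from cell import *
from h import *
im=np.ascontiguousarray(grab_frame('top')[:,:,::-1]); cv2.imwrite('raw_top9.png',im)
cv2.imwrite('pics/topz9.png',cv2.resize(im[120:340,190:410],(600,600),interpolation=cv2.INTER_CUBIC))
for f,n in (('raw_top0.png','top'),('raw_top9.png','top'),('raw_scene0.png','scene'),('raw_s10.png','scene')):
    hsv=cv2.cvtColor(cv2.imread(f),cv2.COLOR_BGR2HSV);H,S,V=cv2.split(hsv)
    m=(H>100)&(H<128)&(S>120)&(V>40)
    q,l,st,ce=cv2.connectedComponentsWithStats(m.astype(np.uint8))
    for i in range(1,q):
        if st[i,4]>60:
            w=inv(ray(n,ce[i],.05))*1e3
            if -120<w[0]<-50 and abs(w[1])<30: print(f,st[i],ce[i],w)
    m=((H<6)|(H>174))&(S>150)&(V>150)
    q,l,st,ce=cv2.connectedComponentsWithStats(m.astype(np.uint8))
    for i in range(1,q):
        if st[i,4]>10: print(' red',st[i],ce[i],inv(ray(n,ce[i],.08))*1e3)
E
```

```text
16.6 [ 0.33042646 -0.18726861  0.22126112] 18.82454617240991 [ 0.69405539  1.19948634 -0.06077659] [-276.52873378   -7.33952584]
raw_top0.png [317 263  28  14 164] [330.54268293 269.44512195] [-103.02419047   -0.71417709]
 red [255 254  14  17 100] [261.18 261.51] [-43.34442784 116.472711  ]
 red [252 270   6   6  32] [254.5 272.5] [-57.56376121 134.74749276]
raw_top9.png [311 246  27  14 145] [324.24827586 252.6       ] [-69.71994616  -1.2699426 ]
 red [256 226   6   7  32] [258.34375 229.     ] [ 13.8891812  100.64772605]
 red [260 234   9  17  72] [263.44444444 243.16666667] [-13.68689293 100.94307149]
raw_scene0.png [157 206  11  21  86] [162.05813953 216.23255814] [-108.82067121   15.32169169]
 red [201 165   5   4  15] [203.33333333 166.73333333] [-56.00600191 133.6049126 ]
 red [205 183   9  11  48] [208.91666667 187.91666667] [-29.32631973  78.66295646]
raw_s10.png [174 209  10  20  79] [178.91139241 218.67088608] [-74.8569242   15.74857242]
 red [232 182   5   4  18] [233.77777778 183.5       ] [16.10966828 99.50988455]
 red [216 195  16   6  51] [223.1372549  197.23529412] [ 3.89777098 60.39183611]
```

View pics/topz9.png

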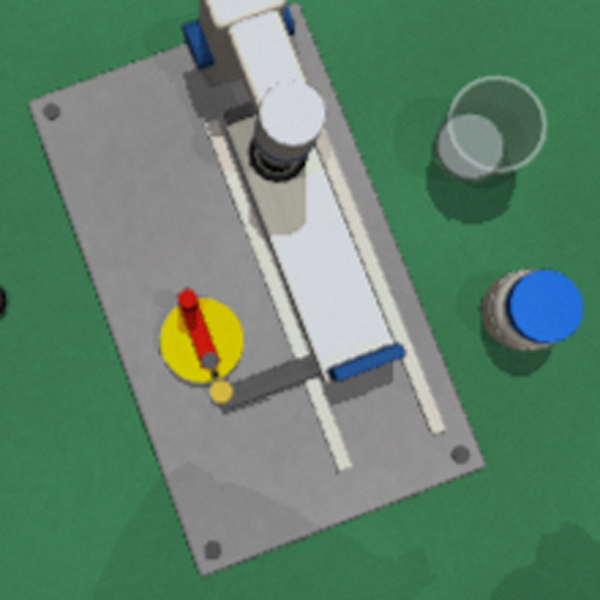

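View pics/s10.png

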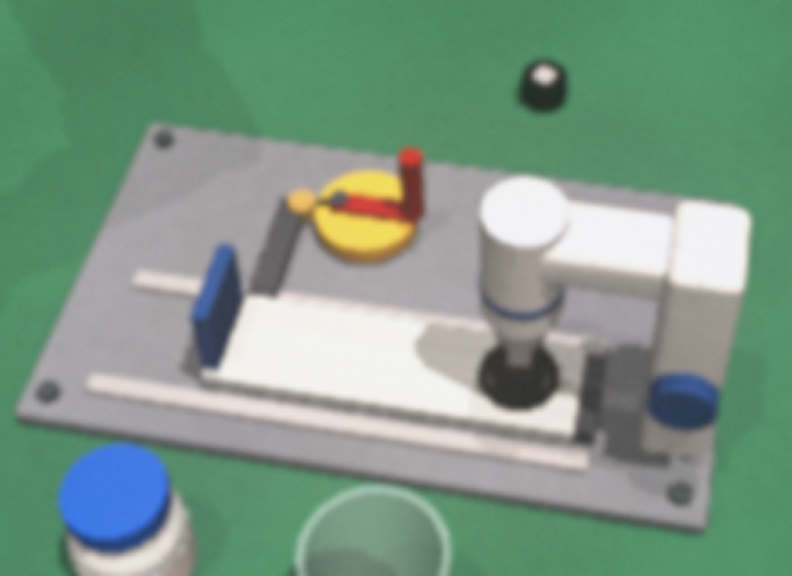

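Travel measures 33.3 mm in the top view and 34.0 mm in the scene view. The peg faces stage +x within about 1°, the specimen is in its seat and the bystanders haven't moved.

```bash
python3 -c "
from cell import *
print(close_job())"
```

```text
the job is handed in; nothing more can be done
None
```

The job is done and handed in at about 16.7 s of the 64 s allowed. With the fingers closed, I pushed the red peg clockwise to the stop. That turned the cam from about -0.90 rad to about -π. Only then did I push the blue plate until the carriage met its forward stop, and I backed the arm clear before handing in.

Last checks:
- **Cam:** the peg sits at stage (13.9, 100.6) mm in the top view, within about 1° of facing forward. The low point is at the roller, and the peg did not move while the carriage was pushed.
- **Carriage:** travel measured 33.3 mm from the top camera and 34.0 mm from the scene camera, against 33 mm for fully home. On the last two 0.5 mm steps the fingers stayed put while the force rose from about 6 to 8 N, so it was at the stop. Those steps pressed lightly on the stop to confirm it.
- **Other things:** the specimen is still in its seat under the objective, as far as the views show. The spare, beaker and jar look unmoved.
- **Forces:** readings at the end of each move never passed about 10 N.

No check failed. The two cameras differed by up to about 3 mm in absolute position.

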